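Lock a cigar mould in its clamping frame with a wedge

TASK

Pick up the wooden hammer and, with it alone, tap the large wooden wedge along its slot in the clamping frame until the mould has closed fully and the wedge stops advancing and sits tight; draw the hammer clear off the wedge, then give it one more tap to make sure. Be gentle: a firm 25 N or so is enough, more than 35 N cracks things. Do not touch the wedge with the hand, leave the other things where they are, and lay the hammer back flat on the cork mat.

Things in the scene. Friction and masses are not known exactly. Their poses are not given: they have to be found in the camera images.
- frame: Clamping frame of dark steel, bolted to the bench. Base plate 8 mm thick, x -85 to +75, y -80 to +90 mm; a tongue of it, 70 mm wide (x -45 to +25), runs on to y = -210 mm under the wedge's butt. Origin: underside of the plate. The wedge is driven along +y, between the black mould (+x side) and a slanted steel cheek (-x side, top 48 mm above the bench).
- slot (a point): Middle of the wedge's slot at plate level, 8 mm above the frame's origin; axes as the frame's. The cheek stands from y = -65 to +25 mm and narrows the slot by 1 mm in 5 mm towards +y. It is set anew each day by up to 6 mm either way, so the place where the wedge binds differs by 60 mm and must be felt: the tight wedge's butt stands somewhere between y = -140 and -65 mm.
- mould (a point): Top of the fixed half of the black mould, 50 mm above the bench, mid-length (halves 140 mm along y). The fixed half spans frame x 25 to 45 mm; behind it is a steel wall 58 mm high up to x = 60 mm. In front, across a 3 mm gap, is the sliding half; its straight face to the wedge is the plane x = 0 when open.
- jaw (a joint): Travel of the sliding mould half along the frame's +x, pushed by the wedge: 0 open, 0.003 m closed (hard stop). A 1.2 N/mm spring (1.8 N preload) holds it open. The wedge slides freely, then against 2 to 12 N at the hammer over 15 mm as the mould closes, then binds: 24 to 30 N makes it tight, friction holds it. Go at 40 mm/s or slower; running on at 120 mm/s passes 35 N as it binds.
- wedge: Large pale wooden wedge, 150 mm long, 40 mm high, 0.13 kg, 38 mm thick at the butt, 8 mm at the thin end, standing on the frame's plate, thin end loosely in the slot. Origin: on its underside, below the middle of the butt face. It runs from y = 0 (butt, to be struck) to +150 mm; straight face x = +19 mm, sloping face on the -x side. Axes about along the frame's.
- hammer: Wooden hammer lying flat on the mat, 0.34 kg. Handle along x, 24 mm wide (y), 20 mm high, from x = -135 mm (30 mm swelling on the last 22 mm) to the head. Head: block centred at x = +36 mm, 32 (x) by 90 (y) by 36 (z) mm; striking faces at y = +45 and -45 mm. Axis of handle and head 18 mm above the underside. Origin: on the underside, below the place to grip.
- mat: Cork mat fixed to the bench, 240 mm (x) by 150 mm (y), 3 mm thick; origin under its centre. The hammer lies on it and goes back onto it, handle along it or not.
- spare_wedge: Smaller spare wedge of the same wood, 90 mm long, 24 mm high, lying on the bench; not to be moved. Origin under its butt.
- glue_jar: Closed jar, 60 mm wide, 75 mm high; not to be moved. Origin under its centre.
- ring_gauge: Flat wooden plate with three holes, 50 x 110 x 10 mm; not to be moved. Origin under its centre.
- spare_mould: Black mould half lying flat, 110 x 260 x 34 mm; not to be moved. Origin under its centre.
- cutter: Flat rounded steel blade, about 115 x 110 mm, 6 mm thick; not to be moved. Origin near its centre.
- tin: Open metal tin, 80 mm wide, 60 mm high; not to be moved. Origin under its centre.

How it is judged:
By the outcome, as a careful person would: the job done as asked, in the order asked, and still so for the second after the job is handed in, with the robot touching nothing.
It also fails if it takes over 48 s, if anything falls off the work surface, if the arm or the gripper's body presses on something with over 40 N, if the wrist force passes 120 N, or if a joint passes its speed limit or range.

ROBOT

A 7-joint arm with a two-finger parallel gripper is mounted at the origin on the work surface. World frame = base frame: x ahead of the robot, y to its left, z up, the work surface at z = 0. Lengths are in m, angles in rad, forces in N, time in s.
With the tool pointing down it reaches from about 0.35 to 0.775 m from the base axis. Payload 3.1 kg.
Tool frame: the origin (TCP) lies at the very end of the fingers, on their centre line; the grasp point (between the pads) lies 19 mm behind it; z points along the fingers, y is the line along which they close (so a half turn about z gives the same grasp; the last joint's range is limited). The gripper opens to 85 mm and grips with 20 to 120 N. Pads are 22 mm wide; open, the fingers measure 114 mm over their backs; the gripper's body (76 mm by 85 mm) begins 54 mm behind the grasp point. The pads swing forward as they close: fully open they stand 13 mm farther back than shut.
Start: joints at [-1.322, 0.311, 0.014, 1.512, -0.004, 1.319, -0.027], TCP at [0.158, 0.527, 0.231] pointing down, gripper open.
Joint ranges: [-2.7, 2.7], [-0.3, 1.91], [-1.27, 1.3], [0.12, 2.57], [-1.44, 4.58], [0.2, 2.03], [-3.05, 3.05]. Speed limits (rad/s): [2.79, 2.79, 3.14, 3.14, 3.14, 3.14, 3.14].

INTERFACE

Orientations are given as a unit quaternion [x, y, z, w].
In Python, from cell import env gives the robot as it stands. The module is installed in compiled form; this text tells all that it offers.
- The arm moves only by the tool send_rows, never from a script. Its arguments are lists of equal length, an entry for each row: "travel": the shift along the world's x, y, z in m, a list of three; "roll": the turn about the world's z in rad. A call has 1 to 10 rows; each row shifts and turns the commanded pose from where the row before left it; what a row does not reach is not made up. A row lasts 1/10 s, in which the tool goes at most 50 mm and 8.59 degrees, less where a joint would pass 70% of its speed; a pose out of reach is approached as far as the arm can. A call with a gripper value outside its range is refused whole. "grip" is the opening, from 0 (shut) to 1 (fully open), set as the call begins (left out, the last holds). The fingers move at their own pace and stop on an object; "squeeze" is the grip in N (left out, the last holds). Time passes only in rows, so rows that do not move let the fingers close. It gives the time, the measured TCP pose, the force, the opening and the grip force at its end, in the units of the state.
- env.sense(): the state, without advancing time (a new reading comes with each control period).
- env.camera(name): name is "scene" or "top"; returns the picture (400x640x3 uint8, red, green, blue); there is no depth.
- env.camera_model(name): a dict with "fovy" (degrees; the focal length in pixels is half the picture's height over the tangent of half this angle, whatever the lens; pixels are square), "cx", "cy" (the principal point, pixels), "k1" (the pictures are not rectified: a ray, as slopes to the right and down, at radius r is drawn at 1 + k1 r^2 times it, then the intrinsics apply), "world_to_cam" (4x4, takes a point from world to camera coordinates). Camera axes: x right, y up, looking along -z (the intrinsics and any distortion apply to the point x, -y, -z); pixel columns grow to the right and rows downward; lengths in m; the calibration is good to about 2 mm. A picture is of the moment at which its call begins. camera_model takes no time and is no camera call.
- env.finish_job(): hands the job in; it is judged then, once.
The state is a dict: "clock": time; "joint_positions": joint angles; "qd": joint speeds; "tau": joint torques, N m; "ee_pos": TCP position; "ee_rot": TCP orientation; "wrist_force": force on the tool from outside, world axes, zero at the start; "ft_torque": the same for the moment, N m; "gripper_width": finger opening in m; "gripper_force": force on a finger pad.
Only numpy, scipy, OpenCV 4.12 (cv2) and the standard library are available. Lean on these libraries where they do the work, as an engineer would, in place of code of your own. Each camera call takes 0.05 s, during which the arm holds its last target. There are 200 camera calls.

## Working session

There is one attempt and no reset: what is moved stays moved. The work goes in short steps, Python scripts to look and compute and a tool call to move; the robot and the scene stay as the last step left them, time stands still between calls to the robot, and variables do not carry over. Pictures are saved under pics/ and viewed, at most 10 in all, crops included, and the job is handed in when it is done.

Besides the shell and the picture viewer there is one more tool, called after "Emit:" as name(argument=value, ...) on one line, values as JSON. send_rows: Moves the arm, as the interface text tells. Its arguments: {"type":"object","properties":{"travel":{"type":"array","items":{"type":"array","items":{"type":"number"}}},"roll":{"type":"array","items":{"type":"number"}},"grip":{"type":"number"},"squeeze":{"type":"number"}},"required":["travel","roll"]}

```bash
mkdir -p pics; cat > h.py <<'E'
import numpy as np, cv2
from cell import env
def snap(n,f):
    im=env.camera(n); cv2.imwrite('pics/'+f,cv2.cvtColor(im,cv2.COLOR_RGB2BGR)); return im
def ray(n,uv):
    m=env.camera_model(n); f=200/np.tan(np.radians(m['fovy'])/2)
    uv=np.atleast_2d(np.array(uv,float)); K=np.array([[f,0,m['cx']],[0,f,m['cy']],[0,0,1]])
    p=cv2.undistortPoints(uv[:,None],K,np.array([m['k1'],0,0,0.]),None,None,)[:,0] if 0 else None
    d=(uv-[m['cx'],m['cy']])/f; s=d.copy()
    for _ in range(30): s=d/(1+m['k1']*(s**2).sum(1,keepdims=True))
    T=np.linalg.inv(m['world_to_cam'])
    return T[:3,3],np.c_[s[:,0],-s[:,1],-np.ones(len(s))]@T[:3,:3].T
def plane(n,uv,z):
    o,d=ray(n,uv); return o+d*((z-o[2])/d[:,2])[:,None]
def pix(n,P):
    m=env.camera_model(n); f=200/np.tan(np.radians(m['fovy'])/2)
    q=np.atleast_2d(P)@m['world_to_cam'][:3,:3].T+m['world_to_cam'][:3,3]
    s=np.c_[q[:,0],-q[:,1]]/-q[:,2:3]; s=s*(1+m['k1']*(s**2).sum(1,keepdims=True))
    return s*f+[m['cx'],m['cy']]
E
sed -i '/undistortPoints/d; s/; K=np.array.*$//' h.py
python3 - <<'E'
from h import *
snap('top','t0.png'); snap('scene','s0.png')
for n in('top','scene'):
    m=env.camera_model(n); print(n,m['fovy'],m['cx'],m['cy'],m['k1'],np.linalg.inv(m['world_to_cam']).round(3).tolist())
s=env.sense(); print(s)
E
```

```text
top 44.52486624759686 322.4852911808767 196.37090477647976 -0.08679139282138029 [[0.0, 0.994, -0.113, 0.432], [-1.0, 0.002, 0.019, 0.062], [0.019, 0.113, 0.993, 1.449], [0.0, 0.0, 0.0, 1.0]]
scene 47.643063368448665 319.2766220529678 202.69419579548506 -0.007230184603473964 [[-0.826, -0.36, 0.434, 1.126], [0.564, -0.54, 0.625, 0.835], [0.01, 0.761, 0.649, 0.865], [0.0, 0.0, 0.0, 1.0]]
{'clock': 0.1, 'joint_positions': array([-1.32168655,  0.3117028 ,  0.01400775,  1.51288647, -0.00438813,
        1.31921315, -0.02723091]), 'qd': array([ 1.26613396e-03, -2.36174626e-04, -1.47130149e-03, -4.30340290e-03,
       -3.87476626e-04, -5.24806418e-05,  1.70392195e-03]), 'tau': array([ 1.05231913e-03, -3.80850935e+01,  1.46678681e-01, -2.31238818e+01,
        1.24065290e-02,  8.15493520e-03,  1.38811612e-05]), 'ee_pos': array([0.1575113 , 0.52628052, 0.23030254]), 'ee_rot': array([ 1.44875871e-01,  9.89449238e-01, -1.08460788e-03, -1.04502884e-04]), 'wrist_force': array([0.87019767, 0.66381986, 0.36856941]), 'ft_torque': array([ 0.01448518, -0.02449272, -0.02334409]), 'gripper_force': 0.0, 'gripper_width': 0.0854424497267703}
```

View pics/t0.png

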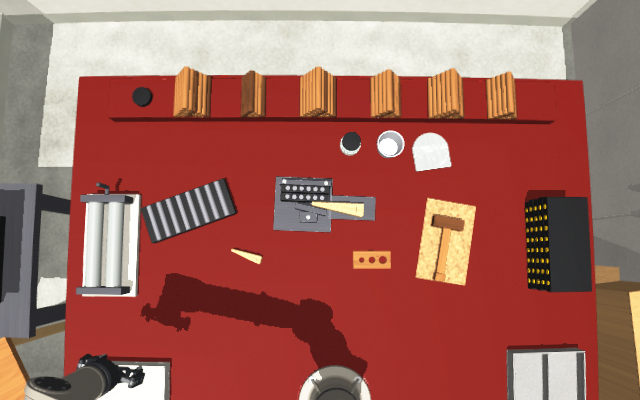

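View pics/s0.png

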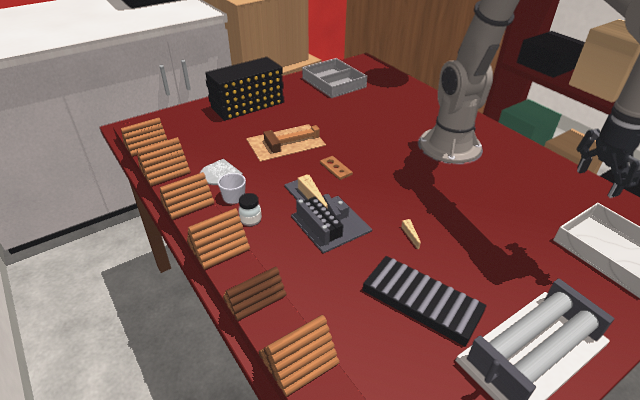

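The top view shows the frame at (305,205), with the wedge butt at about (364,210) pointing right. The hammer lies on the mat with its head at (447,222) and its handle end at (440,278). The scene view shows nothing blocking the way between them. I'll zoom in and measure with masks.

```bash
python3 - <<'E'
from h import *
im=cv2.imread('pics/t0.png'); c=im[160:300,260:490]; cv2.imwrite('pics/c0.png',cv2.resize(c,None,fx=3.4,fy=3.4,interpolation=cv2.INTER_CUBIC))
hsv=cv2.cvtColor(im,cv2.COLOR_BGR2HSV)
def big(mask,x0,y0,x1,y1):
    m=np.zeros_like(mask); m[y0:y1,x0:x1]=mask[y0:y1,x0:x1]
    cs,_=cv2.findContours(m,cv2.RETR_EXTERNAL,cv2.CHAIN_APPROX_NONE); return max(cs,key=cv2.contourArea)
for p in [(447,222),(440,215),(443,245),(440,270),(430,230),(462,260),(355,210),(340,207),(370,203),(285,215)]: print(p,hsv[p[1],p[0]])
E
```

```text
(447, 222) [ 12 162 157]
(440, 215) [ 15 135 155]
(443, 245) [ 16 155 246]
(440, 270) [ 17 152 250]
(430, 230) [ 25  89 255]
(462, 260) [ 24  96 254]
(355, 210) [ 28  66 255]
(340, 207) [ 28  56 255]
(370, 203) [124  14 132]
(285, 215) [120  13 136]
```

View pics/c0.png

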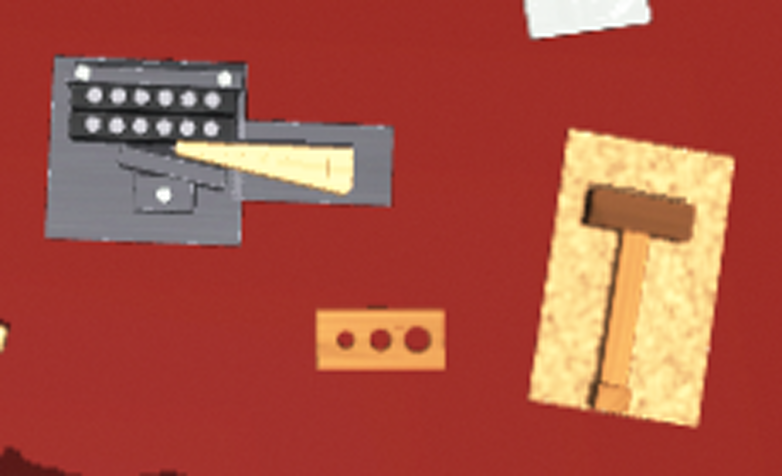

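The zoomed crop shows the wedge butt edge running from (354,148) to (352,193), the tongue end at x≈392, and the mould on the upper side (world +x). The hammer head spans (588,190) to (692,240) and its handle ends at (612,408). Next I'll convert these to world coordinates.

```bash
python3 - <<'E'
from h import *
im=cv2.imread('pics/t0.png'); hsv=cv2.cvtColor(im,cv2.COLOR_BGR2HSV); H,S,V=cv2.split(hsv)
def big(mask,x0,y0,x1,y1):
    m=np.zeros(H.shape,np.uint8); m[y0:y1,x0:x1]=mask[y0:y1,x0:x1]*255
    cs,_=cv2.findContours(m,cv2.RETR_EXTERNAL,cv2.CHAIN_APPROX_NONE); return max(cs,key=cv2.contourArea)[:,0].astype(np.float32)
def rect(n,c,z):
    P=plane('top',c,z)[:,:2].astype(np.float32); r=cv2.minAreaRect(P); print(n,'c',np.round(r[0],4),'size',np.round(r[1],4),'ang',round(r[2],2)); print(np.round(cv2.boxPoints(r),4).tolist())
head=big((H<20)&(H>5)&(V>100)&(V<200)&(S<190),425,205,475,240); rect('head',head,.039)
han=big((H>=13)&(H<20)&(V>215)&(S>120)&(S<185),425,230,460,285); rect('handle',han,.031)
c=lambda x,y:(260+(x+.5)/3.4-.5,160+(y+.5)/3.4-.5)
print('wedge butt top',plane('top',[c(354,148),c(352,193)],.048).round(4).tolist())
print('wedge straight far',plane('top',[c(180,142)],.048).round(4).tolist())
print('frame corners',plane('top',[c(54,57),c(46,238),c(241,245),c(393,126),c(391,206)],.008).round(4).tolist())
print('mat',plane('top',[c(568,128),c(735,156),c(697,427),c(530,400)],.003).round(4).tolist())
print('cheek top',plane('top',[c(120,147),c(119,165),c(225,188)],.048).round(4).tolist())
print('hammer-head corners',plane('top',[c(588,190),c(694,205),c(690,241),c(585,223)],.039).round(4).tolist())
w=big((H>22)&(H<35)&(V>200)&(S<120),300,195,375,222); print('wedge px',w.min(0),w.max(0))
# scene
i2=cv2.imread('pics/s0.png');cv2.imwrite('pics/c1.png',cv2.resize(i2[110:260,230:400],None,fx=4,fy=4,interpolation=cv2.INTER_CUBIC))
E
```

```text
head c [ 0.502  -0.3284] size [0.0953 0.072 ] ang 82.27
[[0.45989999175071716, -0.3707999885082245], [0.5313000082969666, -0.3804999887943268], [0.5440999865531921, -0.28600001335144043], [0.47269999980926514, -0.27630001306533813]]
handle c [ 0.4227 -0.3191] size [0.0281 0.1507] ang 79.42
[[0.34610000252723694, -0.3190000057220459], [0.4941999912261963, -0.3467000126838684], [0.49939998984336853, -0.3190999925136566], [0.3513000011444092, -0.2913999855518341]]
wedge butt top [[0.5719, -0.0843, 0.048], [0.5336, -0.0823, 0.048]]
wedge straight far [[0.5767, 0.0635, 0.048]]
frame corners [[0.6555, 0.1741, 0.008], [0.497, 0.1793, 0.008], [0.4912, 0.0104, 0.008], [0.5954, -0.123, 0.008], [0.5252, -0.1204, 0.008]]
mat [[0.5945, -0.279, 0.003], [0.5699, -0.4287, 0.003], [0.3324, -0.3877, 0.003], [0.3569, -0.2406, 0.003]]
cheek top [[0.5723, 0.1143, 0.048], [0.557, 0.115, 0.048], [0.5377, 0.0253, 0.048]]
hammer-head corners [[0.537, -0.2866, 0.039], [0.524, -0.3789, 0.039], [0.4931, -0.3745, 0.039], [0.5086, -0.2834, 0.039]]
wedge px [312. 202.] [363. 216.]
```

View pics/c1.png

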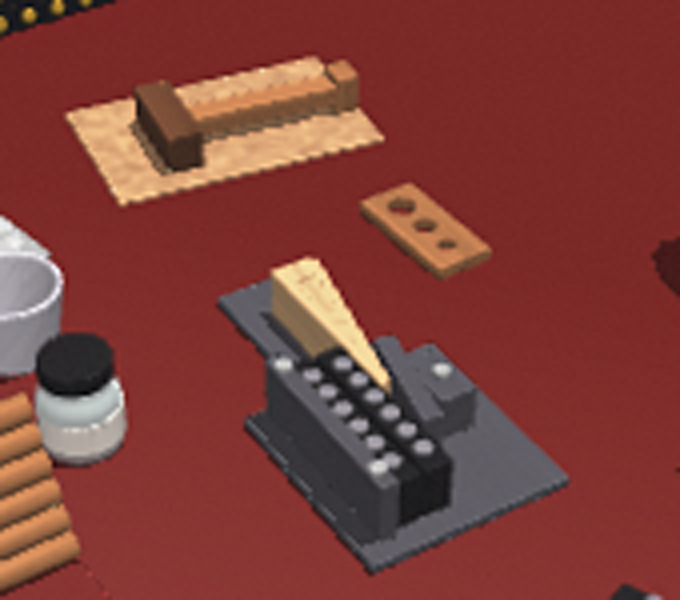

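The scene crop agrees with the top view: the hammer lies flat and the wedge butt is free. My estimates are:

| Item | Position (m) | Yaw |
|---|---|---|
| Hammer grip point | (0.478, -0.325) | about -9° |
| Frame | | about -2° |
| Butt centre | (0.553, -0.083) | |

I'll move over to the hammer.

Emit:
send_rows(travel=[[0.03, -0.033, 0], [0.03, -0.033, 0], [0.03, -0.033, 0], [0.03, -0.033, 0], [0.03, -0.033, 0], [0.03, -0.033, 0], [0.03, -0.033, 0], [0.03, -0.033, 0], [0.03, -0.033, 0], [0.02, -0.033, 0]], roll=[0.0134, 0.0134, 0.0134, 0.0134, 0.0134, 0.0134, 0.0134, 0.0134, 0.0134, 0.0134], grip=0.8, squeeze=110)

```text
clock: 1.1
ee_pos: [0.4492, 0.1948, 0.2309]
ee_rot: [0.079, 0.997, -0.0, 0.0]
wrist_force: [0.1, 0.1, -0.2]
gripper_width: 0.0685
gripper_force: 0.0
```

Emit:
send_rows(travel=[[0.003, -0.044, 0], [0.003, -0.044, 0], [0.003, -0.044, 0], [0.003, -0.044, 0], [0.003, -0.044, 0], [0.003, -0.044, 0], [0.003, -0.044, 0], [0.003, -0.044, 0], [0.003, -0.044, 0], [0.003, -0.044, 0]], roll=[0, 0, 0, 0, 0, 0, 0, 0, 0, 0])

```text
clock: 2.1
ee_pos: [0.4774, -0.2444, 0.2309]
ee_rot: [0.078, 0.997, 0.0, -0.0]
wrist_force: [-0.7, 0.4, 0.1]
gripper_width: 0.0681
gripper_force: 0.0
```

Emit:
send_rows(travel=[[0, -0.02, -0.035], [0, -0.02, -0.035], [0, -0.02, -0.035], [-0.002, -0.02, -0.026], [0, 0, 0], [0, 0, 0]], roll=[0, 0, 0, 0, 0, 0])

```text
clock: 2.7
ee_pos: [0.4752, -0.3227, 0.0999]
ee_rot: [0.079, 0.997, 0.001, -0.001]
wrist_force: [1.1, 0.8, -0.2]
gripper_width: 0.0685
gripper_force: 0.0
```

```bash
python3 - <<'E'
from h import *
a=snap('top','t1.png'); b=snap('scene','s1.png')
A=cv2.resize(a[190:300,400:500],(400,440),interpolation=2);B=cv2.resize(b[90:200,220:320],(400,440),interpolation=2)
cv2.imwrite('pics/c2.png',cv2.cvtColor(np.hstack([A,B]),4)); print(env.sense()['ee_pos'],env.sense()['wrist_force'],env.sense()['joint_positions'].round(2))
E
```

```text
[ 0.47715122 -0.3223019   0.10165398] [ 0.61586219 -0.03172581  0.14089723] [ 0.14  0.52  0.6   1.64 -0.32  1.08  2.25]
```

View pics/c2.png

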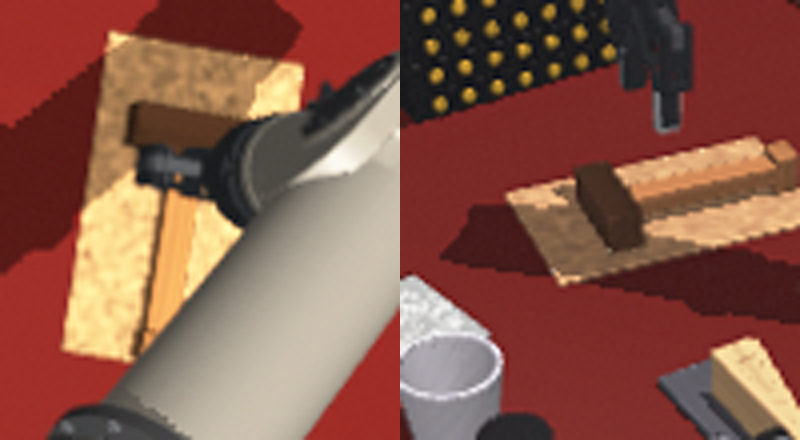

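The hand sits above the handle just behind the head, in both crops (gripper at about (180,165) left, (665,120) right). Next I'll descend and grip.

Emit:
send_rows(travel=[[-0.001, -0.003, -0.02], [0, 0, -0.025], [0, 0, -0.025], [0, 0, -0.018], [0, 0, -0.007], [0, 0, 0]], roll=[0, 0, 0, 0, 0, 0])

```text
clock: 3.4
ee_pos: [0.4755, -0.325, 0.0057]
ee_rot: [0.077, 0.997, 0.0, 0.0]
wrist_force: [0.4, 0.1, -0.1]
gripper_width: 0.0683
gripper_force: 0.0
```

Emit:
send_rows(travel=[[0, 0, 0], [0, 0, 0], [0, 0, 0], [0, 0, 0], [0, 0, 0], [0, 0, 0], [0, 0, 0]], roll=[0, 0, 0, 0, 0, 0, 0], grip=0, squeeze=110)

```text
clock: 4.1
ee_pos: [0.4757, -0.3267, 0.0069]
ee_rot: [0.078, 0.997, -0.0, 0.001]
wrist_force: [-0.2, 0.1, 5.9]
gripper_width: 0.0219
gripper_force: 108.5
```

Emit:
send_rows(travel=[[0, 0, 0.008], [0, 0, 0.02], [0, 0, 0.03], [0, 0, 0.026], [0, 0, 0.01]], roll=[0, 0, 0, 0, 0])

```text
clock: 4.6
ee_pos: [0.4756, -0.3272, 0.1018]
ee_rot: [0.078, 0.997, -0.001, 0.002]
wrist_force: [0.2, -0.6, -3.2]
gripper_width: 0.0218
gripper_force: 108.0
```

Emit:
send_rows(travel=[[0.004, 0.015, 0], [0.005, 0.025, 0], [0.005, 0.03, 0], [0.005, 0.03, 0], [0.005, 0.025, 0], [0.005, 0.02, 0], [0.004, 0.015, 0], [0.003, 0.01, 0], [0, 0, 0], [0, 0, 0]], roll=[0.015, 0.015, 0.015, 0.015, 0.015, 0.015, 0.015, 0.017, 0, 0])

```text
clock: 5.6
ee_pos: [0.5102, -0.157, 0.0991]
ee_rot: [0.018, 1.0, -0.001, -0.0]
wrist_force: [-0.2, -1.1, -2.8]
gripper_width: 0.022
gripper_force: 107.9
```

```bash
python3 - <<'E'
from h import *
a=snap('top','t2.png'); b=snap('scene','s2.png')
A=cv2.resize(a[170:290,300:410],(400,436),interpolation=2);B=cv2.resize(b[120:250,240:360],(400,436),interpolation=2)
cv2.imwrite('pics/c3.png',cv2.cvtColor(np.hstack([A,B]),4)); s=env.sense();print(s['ee_pos'],s['ee_rot'],s['wrist_force'],s['ft_torque'],s['joint_positions'].round(2))
E
```

```text
[ 0.51010653 -0.15792937  0.09933166] [ 1.86827147e-02  9.99825256e-01 -6.35487155e-04 -9.71418494e-05] [ 0.02129847  0.35440731 -3.88584487] [ 0.01643579 -0.02918416 -0.01212409] [-0.16  0.43  0.56  1.76 -0.26  1.03  2.03]
```

View pics/c3.png

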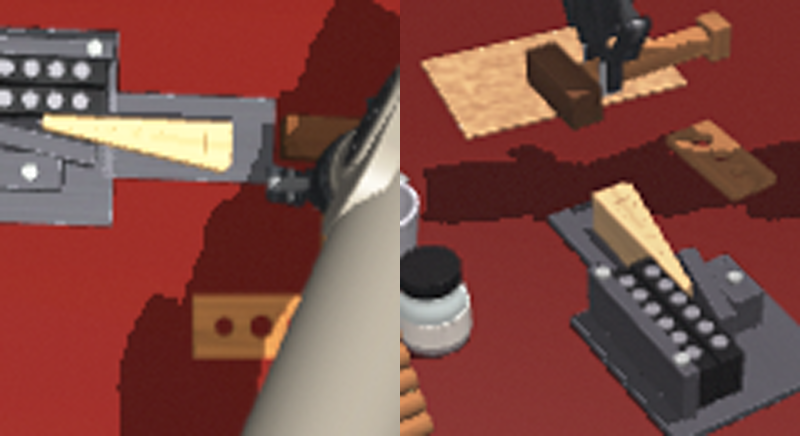

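The hammer is held level. The head's front edge shows at (285,118) to (285,158) in the left crop, lined up with the butt. I'll check the sideways alignment numerically.

```bash
python3 - <<'E'
from h import *
c=lambda x,y:(300+(x+.5)/3.636-.5,170+(y+.5)/3.636-.5)
print(plane('top',[c(285,117),c(285,158)],.132).round(4)); print(plane('top',[c(232,122),c(229,170)],.048).round(4))
E
```

```text
[[ 0.5673 -0.1145  0.132 ]
 [ 0.5366 -0.1141  0.132 ]]
[[ 0.5719 -0.0834  0.048 ]
 [ 0.5337 -0.0807  0.048 ]]
```

Emit:
send_rows(travel=[[0, 0, -0.015], [0, 0, -0.02], [0, 0, -0.02], [0, 0, -0.015], [0, 0, -0.01], [0, 0, -0.001], [0, 0, 0]], roll=[0, 0, 0, 0, 0, 0, 0])

```text
clock: 6.4
ee_pos: [0.5108, -0.1569, 0.0186]
ee_rot: [0.018, 1.0, -0.0, 0.0]
wrist_force: [0.9, 0.4, -3.8]
gripper_width: 0.0218
gripper_force: 107.9
```

Emit:
send_rows(travel=[[0, 0.003, 0], [0, 0.004, 0], [0, 0.004, 0], [0, 0.004, 0], [0, 0.004, 0], [0, 0.003, 0], [0, 0.003, 0], [0, 0.003, 0], [0, 0.003, 0], [0, 0.003, 0]], roll=[0, 0, 0, 0, 0, 0, 0, 0, 0, 0])

```text
clock: 7.4
ee_pos: [0.5106, -0.1223, 0.0183]
ee_rot: [0.018, 1.0, -0.0, 0.0]
wrist_force: [-0.1, -2.3, -3.3]
gripper_width: 0.022
gripper_force: 107.9
```

Emit:
send_rows(travel=[[0, 0.003, 0], [0, 0.003, 0], [0.0005, 0.003, 0], [0, 0.003, 0], [0, 0.003, 0], [0, 0.003, 0], [0.0005, 0.002, 0]], roll=[0, 0, 0, 0, 0, 0, 0])

```text
clock: 8.1
ee_pos: [0.5116, -0.1017, 0.0183]
ee_rot: [0.017, 1.0, 0.0, -0.0]
wrist_force: [-0.5, -0.7, -3.2]
gripper_width: 0.0223
gripper_force: 107.9
```

Emit:
send_rows(travel=[[0, 0.003, 0], [0, 0.003, 0], [0.0005, 0.003, 0], [0, 0.003, 0]], roll=[0, 0, 0, 0])

```text
clock: 8.5
ee_pos: [0.513, -0.0919, 0.0187]
ee_rot: [0.018, 1.0, -0.001, 0.001]
wrist_force: [0.6, -5.7, -4.0]
gripper_width: 0.022
gripper_force: 108.1
```

Emit:
send_rows(travel=[[0, 0.002, 0], [0, 0.002, 0], [0, 0.002, 0]], roll=[0, 0, 0])

```text
clock: 8.8
ee_pos: [0.5137, -0.0879, 0.0191]
ee_rot: [0.019, 1.0, -0.003, 0.002]
wrist_force: [1.6, -7.6, -3.6]
gripper_width: 0.0217
gripper_force: 108.2
```

Emit:
send_rows(travel=[[0, 0.002, 0], [0, 0.002, 0]], roll=[0, 0])

```text
clock: 9.0
ee_pos: [0.5143, -0.0852, 0.0194]
ee_rot: [0.02, 1.0, -0.003, 0.003]
wrist_force: [2.8, -10.0, -3.8]
gripper_width: 0.0219
gripper_force: 108.2
```

Emit:
send_rows(travel=[[0, 0.002, 0], [0, 0.002, 0]], roll=[0, 0])

```text
clock: 9.2
ee_pos: [0.5149, -0.0823, 0.0197]
ee_rot: [0.02, 1.0, -0.004, 0.004]
wrist_force: [3.5, -10.6, -3.5]
gripper_width: 0.0221
gripper_force: 108.3
```

Emit:
send_rows(travel=[[0, 0.0015, 0]], roll=[0])

```text
clock: 9.3
ee_pos: [0.5152, -0.0812, 0.0198]
ee_rot: [0.02, 1.0, -0.004, 0.004]
wrist_force: [4.3, -11.0, -3.6]
gripper_width: 0.0219
gripper_force: 108.4
```

Emit:
send_rows(travel=[[0, 0.0015, 0]], roll=[0])

```text
clock: 9.4
ee_pos: [0.5154, -0.0802, 0.0199]
ee_rot: [0.021, 1.0, -0.005, 0.004]
wrist_force: [3.4, -12.1, -4.5]
gripper_width: 0.0221
gripper_force: 108.4
```

Emit:
send_rows(travel=[[0, 0.0015, 0]], roll=[0])

```text
clock: 9.5
ee_pos: [0.5157, -0.0793, 0.02]
ee_rot: [0.021, 1.0, -0.005, 0.005]
wrist_force: [4.8, -13.7, -4.3]
gripper_width: 0.0221
gripper_force: 108.5
```

Emit:
send_rows(travel=[[0, 0.0015, 0]], roll=[0])

```text
clock: 9.6
ee_pos: [0.5159, -0.0787, 0.0201]
ee_rot: [0.021, 1.0, -0.005, 0.005]
wrist_force: [3.7, -14.4, -4.7]
gripper_width: 0.022
gripper_force: 108.5
```

Emit:
send_rows(travel=[[0, 0.0015, 0]], roll=[0])

```text
clock: 9.7
ee_pos: [0.5159, -0.0785, 0.0202]
ee_rot: [0.022, 1.0, -0.006, 0.005]
wrist_force: [4.0, -16.2, -3.9]
gripper_width: 0.0221
gripper_force: 108.6
```

Emit:
send_rows(travel=[[0, 0.0015, 0]], roll=[0])

```text
clock: 9.8
ee_pos: [0.5158, -0.0783, 0.0203]
ee_rot: [0.022, 1.0, -0.007, 0.005]
wrist_force: [4.3, -17.9, -4.2]
gripper_width: 0.0219
gripper_force: 108.7
```

Emit:
send_rows(travel=[[0, 0.0015, 0]], roll=[0])

```text
clock: 9.9
ee_pos: [0.5158, -0.0782, 0.0204]
ee_rot: [0.023, 1.0, -0.008, 0.005]
wrist_force: [4.4, -19.3, -4.1]
gripper_width: 0.0219
gripper_force: 108.8
```

It is binding, at about 1.1 N per mm of command. I'll load it up to about 27 N.

Emit:
send_rows(travel=[[0, 0.002, 0], [0, 0.002, 0]], roll=[0, 0])

```text
clock: 10.1
ee_pos: [0.5157, -0.0778, 0.0206]
ee_rot: [0.024, 1.0, -0.01, 0.006]
wrist_force: [4.0, -24.8, -3.4]
gripper_width: 0.0222
gripper_force: 109.2
```

Emit:
send_rows(travel=[[0, 0.0015, 0], [0, 0.0005, 0]], roll=[0, 0])

```text
clock: 10.3
ee_pos: [0.5156, -0.0777, 0.0207]
ee_rot: [0.025, 1.0, -0.011, 0.006]
wrist_force: [3.1, -26.5, -4.2]
gripper_width: 0.022
gripper_force: 109.2
```

Emit:
send_rows(travel=[[0, 0.001, 0], [0, 0.0005, 0], [0, 0, 0]], roll=[0, 0, 0])

```text
clock: 10.6
ee_pos: [0.5155, -0.0775, 0.0208]
ee_rot: [0.026, 1.0, -0.012, 0.006]
wrist_force: [2.8, -27.2, -3.8]
gripper_width: 0.022
gripper_force: 109.4
```

Emit:
send_rows(travel=[[0, -0.004, 0], [0, -0.004, 0], [0, -0.005, 0], [0, -0.006, 0], [0, -0.008, 0], [0, -0.01, 0], [0, -0.01, 0], [0, -0.01, 0], [0, 0, 0], [0, 0, 0]], roll=[0, 0, 0, 0, 0, 0, 0, 0, 0, 0])

```text
clock: 11.6
ee_pos: [0.512, -0.1152, 0.0182]
ee_rot: [0.018, 1.0, 0.0, -0.0]
wrist_force: [0.1, 0.1, -3.8]
gripper_width: 0.022
gripper_force: 108.7
```

```bash
python3 - <<'E'
from h import *
a=snap('top','t3.png'); b=snap('scene','s3.png')
A=cv2.resize(a[170:290,270:380],(400,436),interpolation=2);B=cv2.resize(b[120:250,240:360],(400,436),interpolation=2)
cv2.imwrite('pics/c4.png',cv2.cvtColor(np.hstack([A,B]),4)); s=env.sense();print(s['ee_pos'],s['ee_rot'],s['wrist_force'],s['ft_torque'])
E
```

```text
[ 0.51212438 -0.11423267  0.01817291] [ 1.69917239e-02  9.99855505e-01  4.69966670e-04 -1.71772103e-04] [-0.40767427 -0.24593408 -3.34479418] [-0.00870672 -0.02953912 -0.03613338]
```

View pics/c4.png

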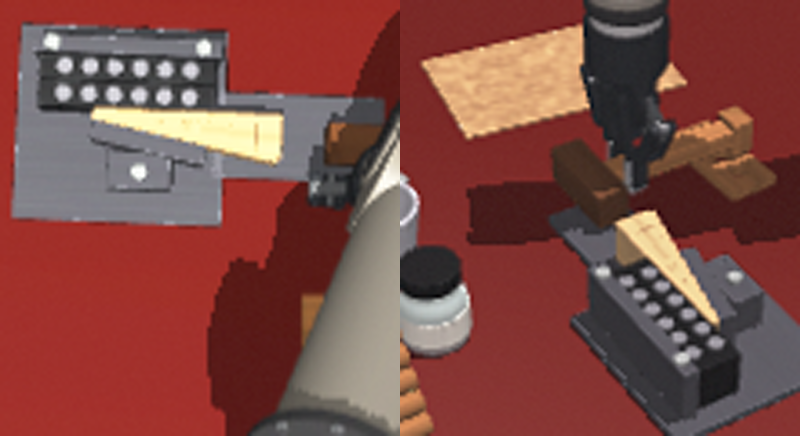

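The hammer is well clear of the butt (a gap between 283 and 325 px in the left crop). The wedge is seated and the gap between the mould halves is gone. Now the confirming tap.

Emit:
send_rows(travel=[[0, 0.004, 0], [0.0005, 0.004, 0], [0, 0.004, 0], [0.0005, 0.004, 0], [0, 0.004, 0], [0.0005, 0.004, 0], [0, 0.004, 0], [0, 0.003, 0], [0, 0.003, 0], [0, 0.002, 0]], roll=[0, 0, 0, 0, 0, 0, 0, 0, 0, 0])

```text
clock: 12.7
ee_pos: [0.5136, -0.0787, 0.0183]
ee_rot: [0.017, 1.0, 0.0, -0.0]
wrist_force: [0.9, 0.4, -4.9]
gripper_width: 0.0225
gripper_force: 108.7
```

Emit:
send_rows(travel=[[0, 0.002, 0], [0, 0.002, 0], [0, 0.002, 0], [0, 0.002, 0], [0, 0.002, 0], [0, 0.002, 0]], roll=[0, 0, 0, 0, 0, 0])

```text
clock: 13.3
ee_pos: [0.5131, -0.0779, 0.0189]
ee_rot: [0.022, 1.0, -0.006, 0.001]
wrist_force: [-1.7, -17.5, -4.5]
gripper_width: 0.0221
gripper_force: 109.1
```

Emit:
send_rows(travel=[[0, 0.002, 0], [0, 0.002, 0], [0, 0.001, 0]], roll=[0, 0, 0])

```text
clock: 13.6
ee_pos: [0.5128, -0.0776, 0.0191]
ee_rot: [0.024, 1.0, -0.009, 0.001]
wrist_force: [-1.5, -23.5, -4.3]
gripper_width: 0.0218
gripper_force: 109.3
```

Emit:
send_rows(travel=[[0, 0.001, 0], [0, 0.001, 0]], roll=[0, 0])

```text
clock: 13.8
ee_pos: [0.5127, -0.0774, 0.0192]
ee_rot: [0.025, 1.0, -0.01, 0.001]
wrist_force: [-2.1, -25.2, -4.5]
gripper_width: 0.0219
gripper_force: 109.4
```

Emit:
send_rows(travel=[[0, 0.001, 0], [0, 0.0005, 0]], roll=[0, 0])

```text
clock: 14.0
ee_pos: [0.5127, -0.0774, 0.0192]
ee_rot: [0.025, 1.0, -0.011, 0.001]
wrist_force: [-1.9, -26.8, -5.0]
gripper_width: 0.0219
gripper_force: 109.5
```

Emit:
send_rows(travel=[[0, -0.004, 0], [0, -0.004, 0], [0, -0.006, 0], [0, -0.008, 0], [0, -0.01, 0], [0, -0.014, 0], [0, -0.016, 0], [0, -0.016, 0], [0, 0, 0], [0, 0, 0]], roll=[0, 0, 0, 0, 0, 0, 0, 0, 0, 0])

```text
clock: 15.0
ee_pos: [0.5136, -0.1364, 0.0183]
ee_rot: [0.018, 1.0, 0.0, -0.0]
wrist_force: [-0.3, 1.0, -2.7]
gripper_width: 0.0221
gripper_force: 109.2
```

Emit:
send_rows(travel=[[0, 0, 0.01], [0, 0, 0.025], [0, 0, 0.03], [0, 0, 0.017], [0, -0.01, 0], [-0.004, -0.02, 0], [-0.005, -0.03, 0], [-0.006, -0.03, 0], [-0.006, -0.03, 0], [-0.006, -0.03, 0]], roll=[0, 0, 0, 0, -0.02, -0.02, -0.02, -0.02, -0.02, -0.022])

```text
clock: 16.0
ee_pos: [0.4856, -0.2872, 0.0991]
ee_rot: [0.079, 0.997, 0.0, -0.001]
wrist_force: [0.4, -0.5, -2.8]
gripper_width: 0.0217
gripper_force: 109.1
```

Emit:
send_rows(travel=[[-0.006, -0.02, 0], [-0.005, -0.015, 0], [0, -0.005, 0], [0, 0, 0], [0, 0, 0]], roll=[0, 0, 0, 0, 0])

```text
clock: 16.5
ee_pos: [0.4766, -0.3246, 0.0999]
ee_rot: [0.077, 0.997, 0.001, -0.0]
wrist_force: [-0.7, -0.2, -3.0]
gripper_width: 0.0217
gripper_force: 109.1
```

```bash
python3 - <<'E'
from h import *
a=snap('top','t4.png'); b=snap('scene','s4.png')
A=cv2.resize(a[165:305,270:480],(400,267),interpolation=2);B=cv2.resize(b[90:250,230:370],(400,457),interpolation=2)
A=np.vstack([A,np.zeros((190,400,3),np.uint8)])
cv2.imwrite('pics/c5.png',cv2.cvtColor(np.hstack([A,B]),4)); s=env.sense();print(s['ee_pos'],s['ee_rot'],s['wrist_force'],s['clock'])
E
```

```text
[ 0.47663414 -0.32453821  0.10002637] [7.68564581e-02 9.97041826e-01 8.25430080e-04 1.85301746e-05] [-0.27590764  1.2012417  -3.76486714] 16.6
```

View pics/c5.png

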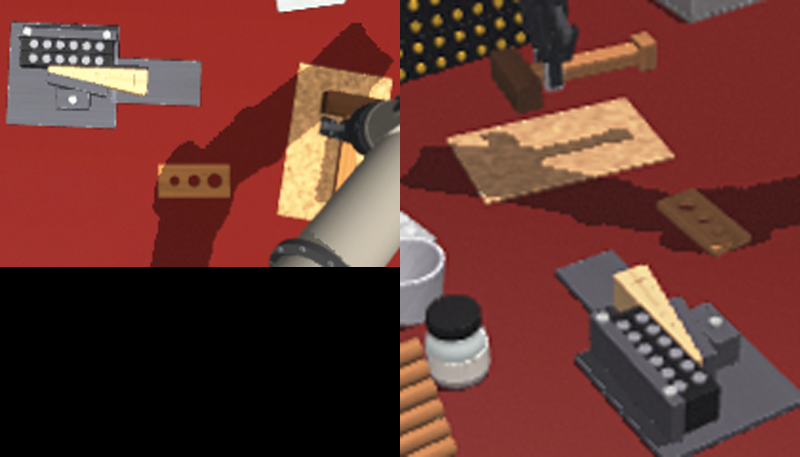

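The wedge is still seated (butt at about (147,80) in the left crop), and the hammer is level above the mat. I'll lower it.

Emit:
send_rows(travel=[[-0.001, -0.002, -0.02], [0, 0, -0.025], [0, 0, -0.02], [0, 0, -0.015], [0, 0, -0.007], [0, 0, -0.003], [0, 0, -0.002], [0, 0, -0.001], [0, 0, 0]], roll=[0, 0, 0, 0, 0, 0, 0, 0, 0])

```text
clock: 17.5
ee_pos: [0.4751, -0.3289, 0.008]
ee_rot: [0.078, 0.997, -0.0, 0.001]
wrist_force: [-0.6, -0.1, -3.1]
gripper_width: 0.0217
gripper_force: 109.3
```

Emit:
send_rows(travel=[[0, 0, -0.001], [0, 0, -0.0005], [0, 0, 0]], roll=[0, 0, 0])

```text
clock: 17.8
ee_pos: [0.4752, -0.329, 0.0069]
ee_rot: [0.078, 0.997, -0.0, 0.001]
wrist_force: [-0.8, 1.1, 4.5]
gripper_width: 0.0219
gripper_force: 110.1
```

Emit:
send_rows(travel=[[0, 0, 0], [0, 0, 0], [0, 0, 0], [0, 0, 0], [0, 0, 0], [0, 0, 0]], roll=[0, 0, 0, 0, 0, 0], grip=0.75)

```text
clock: 18.4
ee_pos: [0.4747, -0.3286, 0.0057]
ee_rot: [0.078, 0.997, -0.0, -0.0]
wrist_force: [0.1, 0.6, 0.4]
gripper_width: 0.0641
gripper_force: 0.0
```

Emit:
send_rows(travel=[[0, 0, 0.005], [0, 0, 0.015], [0, 0, 0.03], [0, 0, 0.04], [0, 0, 0.04], [-0.01, 0.03, 0.03], [-0.01, 0.04, 0.02], [-0.01, 0.04, 0], [0, 0, 0], [0, 0, 0]], roll=[0, 0, 0, 0, 0, 0, 0, 0, 0, 0])

```text
clock: 19.4
ee_pos: [0.445, -0.2178, 0.187]
ee_rot: [0.077, 0.997, 0.0, 0.001]
wrist_force: [0.0, 0.2, 0.8]
gripper_width: 0.0639
gripper_force: 0.0
```

```bash
python3 - <<'E'
from h import *
a=snap('top','t5.png'); b=snap('scene','s5.png')
A=cv2.resize(a[165:305,270:480],(400,267),interpolation=2);B=cv2.resize(b[90:250,230:370],(400,457),interpolation=2)
A=np.vstack([A,np.zeros((190,400,3),np.uint8)])
cv2.imwrite('pics/c6.png',cv2.cvtColor(np.hstack([A,B]),4)); s=env.sense();print(s['ee_pos'],s['wrist_force'],s['clock'])
E
```

```text
[ 0.44471385 -0.22003867  0.18660853] [ 0.2789926  -0.45889396  0.06901278] 19.5
```

View pics/c6.png

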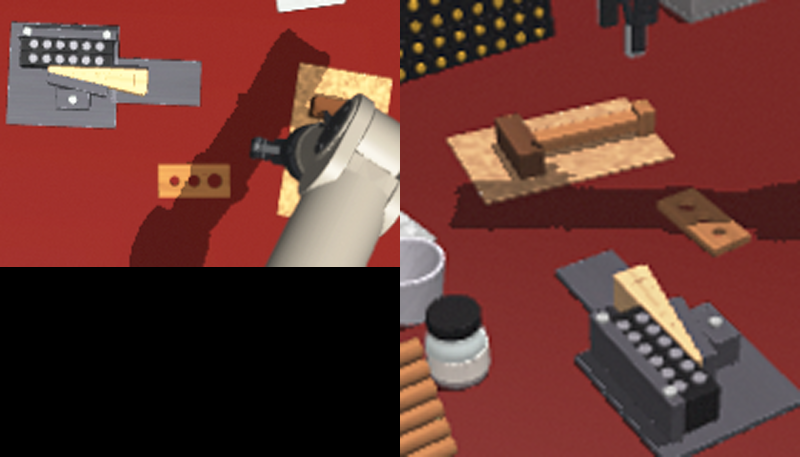

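The hammer lies flat on the mat, the wedge is seated at about (147,80) in the left crop, and the arm is clear. I'll hand in the job.

```bash
python3 -c "
from cell import env
print(env.finish_job())"
```

```text
the job is handed in; nothing more can be done
None
```

I drove the wedge tight with the hammer (highest force reading 27.2 N) and drew the hammer clear. A second tap at 26.8 N did not move the wedge. The hammer is back flat on the mat, nothing else was moved, and I handed the job in at about 19.5 s; no verdict came back.

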